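# Move a wet sign panel to the drying stand with the lifting spatula

### The arm

A 6-joint arm with a two-finger parallel gripper is mounted at the origin on the work surface. World frame = base frame: x ahead of the robot, y to its left, z up, the work surface at z = 0. Lengths are in m, angles in rad, forces in N, time in s.
With the tool pointing down it reaches from about 0.275 to 0.975 m from the base axis. Payload 8.4 kg.
Tool frame: the origin (TCP) lies between the finger pads; the fingertips stand 22 mm ahead of it and the grasp point (between the pads) lies 3 mm ahead of it; x points along the fingers, y is the direction in which the jaws open and shut, and the axes are right-handed (so a half turn about x gives the same grasp; the last joint's range is limited). The gripper opens to 92 mm and grips with 3 to 60 N. Pads are 20 mm wide; open, the fingers measure 128 mm over their backs; the gripper's body (75 mm by 189 mm) begins 69 mm behind the grasp point.
Start: joints at [1.255, 0.353, 1.633, -0, 1.155, -0.002], TCP at [0.193, 0.594, 0.237] pointing down, gripper open.
Joint ranges: [-2.63, 2.63], [-0.92, 2.1], [0.06, 2.66], [-1.3, 4.44], [0, 2.69], [-3.02, 3.02]. Speed limits (rad/s): [2.22, 2.22, 2.79, 3.14, 3.14, 3.14].

### API

Orientations are given as [roll, pitch, yaw] about the fixed x, y, z axes, in that order (R = Rz(yaw) Ry(pitch) Rx(roll)).
In Python, from workcell import * gives the robot as it stands.
- The arm moves only by the tool jog_arm, never from a script. Its argument "targets" is one flat list of numbers, 4 for each row, row after row: the shift along the tool's x, y, z in cm, then the turn about the tool's x in rad. In form: [dx, dy, dz, turn, dx, dy, dz, turn, ...]. A call has 1 to 5 rows; each row shifts and turns the pose as measured when the row begins, along the tool's axes as they then stand; what a row does not reach is not made up. A row lasts 1/12 s, in which the tool goes at most 41.7 mm and 7.16 degrees, less where a joint would pass 70% of its speed; a pose out of reach is approached as far as the arm can. A call is refused whole if a number of a shift passes 4.17 or a number of a turn 0.125, either way. A call with a gripper value outside its range is refused whole. "claw" is the opening, from 0 (shut) to 1 (fully open), set as the call begins (left out, the last holds). The fingers move at their own pace and stop on an object; "force" is the grip in N (left out, the last holds). Time passes only in rows, so rows that do not move let the fingers close. It gives the time, the measured TCP pose, the force and the opening at its end, in the units of the state.
- get_obs(): the state, without advancing time (a new reading comes with each control period).
- capture(name): name is "side" or "top" or "wrist"; returns (picture, depth): 420x560x3 uint8, blue, green, red; 420x560 float32, m along the optical axis (not along the pixel's ray), 0 where there is no reading.
- calibration(name): a dict with "K" (3x3 intrinsics, pixels), "world_to_cam" (4x4, takes a point from world to camera coordinates). Camera axes: x right, y down, z forward; pixel columns grow to the right and rows downward; lengths in m; the calibration is good to about 2 mm. A picture is of the moment at which its call begins: read the wrist's pose just before it. calibration takes no time and is no camera call; for the wrist camera it gives the pose at the moment of the call.
- close_job(): hands the job in, once; it reports no verdict.
Trained networks look in the newest picture that a camera, given by its name, has taken for a name from the list of things; names that differ only in an ending like _2 or _b are one class to them, and where a whole thing is asked for, a point or a joint stands for the part that bears it (a point fixed in the world has none). Each returns a list of dicts, best first, with "p" (0 to 1); they miss things now and then, are a little off and sometimes report something else, mostly with a low value. They report only what shows in the picture. A call takes as long as a camera call. They do not tell look-alikes from the thing itself.
- find_in(camera, label): "location" ([column, row] in pixels, amid what is visible of it).
- spot_point(camera, label): "location" ([column, row] in pixels: a listed point, or the origin of a listed thing).
The state is a dict: "clock": time; "joints": joint angles; "qd": joint speeds; "joint_torque": joint torques, N m; "eef_pos": TCP position; "orientation": TCP orientation; "contact_force": force on the tool from outside, world axes, zero at the start; "torque": the same for the moment, N m; "gripper_width": finger opening in m.
Only numpy, scipy, OpenCV 4.12 (cv2) and the standard library are available. Lean on these libraries where they do the work, as an engineer would, in place of code of your own. Each camera call takes 0.05 s, during which the arm holds its last target. There are 200 camera calls.

### The job

The small sign panel on the low wooden cradle is freshly painted, so it must not be touched by the gripper, tipped or dropped. Lift the spatula up off its two hooks by the steel shank, lay it flat on the bench and let go, then take it by its wooden grip, slide the blade under the panel between the battens, lift it and set it down centred and square on the two rails of the drying stand. Draw the blade out, and finish with the spatula lying flat on the bench, let go, leaving the cup, bottle and tin where they are.

Things in the scene. Friction and masses are not known exactly. Their poses are not given: they have to be found in the camera images.
- spatula: Lifting spatula, 295 mm long, 0.2 kg, balances at mid shank. Origin: on its underside plane below mid shank (z 0 when flat on the bench); x along it to the blade, z up. Along x: wooden grip -130 to -50, steel shank -50 to 50, blade 50 to 165 mm. Starts hung level, shank across the rack's hooks, its x along the rack's -y.
- spatula_shank (a point): Centre of the shank, a steel bar 12 x 12 mm (spatula x 0, z 24 mm; the bar spans z 18 to 30 mm, x -50 to 50 mm), midway between the hooks when hung (within 8 mm). Take it here, across its 12 mm width, to lift it off the rack.
- spatula_grip (a point): Point inside the wooden grip at mid length (spatula x -90, z 22 mm). The grip is a block 24 mm wide, 80 mm long, z 0 to 36 mm. Take it here across its width to work with the spatula.
- spatula_blade (a point): Centre of the usable blade, on its upper face (spatula x 113.5, z 3 mm). Blade: flat steel 64 mm wide, 3 mm thick, underside at z 0. A strut (x 50 to 62 mm, 12 mm wide) rises from its root to the shank, so usable blade is x 62 to 165 mm.
- rack: Fixed tool rack. Origin on the bench below mid shank. Two 8 mm thick hooks at y -40 and 40 mm reach from posts (x 68, 115 mm high) to -x; they carry the shank's underside at z 115; upturned tips at x -22 end at z 135: lift 30 mm straight up. A grey brush box (x 28 to 84, y 62 to 132, 160 mm high, brushes to 250) stands close behind the hung grip: no room there for a finger.
- cradle: Low wooden painting cradle, fixed. Base plate 130 x 124 x 4 mm, two battens 16 mm wide along x, tops at z 26 mm, 88 mm clear between (y -44 to 44). Origin on the bench at its centre. x is the direction to slide the blade in, from its -x end, which looks to the robot's left. Gap under the panel: z 4 to 26 mm.
- stand: Metal drying stand, fixed: plan as the cradle but taller. Base plate 6 mm thick, two aluminium rails 16 mm wide, 130 mm long along x, tops at z 70 mm, 88 mm clear between (y -44 to 44). Origin on the bench at its centre. x is the way the loaded blade points as it comes over it; its open -x end looks to the robot's left.
- panel: Flat white sign panel with painted border and arrow, wet: 84 mm (x) by 130 mm (y) by 4 mm, 0.08 kg. Origin at the centre of its underside, z up. Starts on the cradle's battens, its y side spanning them, within 8 mm of the centre and 4 degrees of square. The bench between the rack and the cradle and stand is free.
- cup: Bystander: red plastic cup, 80 mm across, 105 mm high. Origin at the centre of its underside.
- bottle: Bystander: pale plastic bottle, 70 mm across, 210 mm high. Origin at the centre of its underside.
- tin: Bystander: bare metal tin, 70 mm across, 100 mm high. Origin at the centre of its underside.
Things that resemble listed ones, but are neither listed nor needed, are in the scene too. Of the things that look like the stand, take the one that is farthest from the robot's base at the start.

How it is judged:
On the way, in this order (a step that is already met when the one before it is completed fails the run):
1. the spatula has been lifted up off both hooks and touches the rack no more (z of spatula_shank in the frame of rack above 0.145 m and contact force between rack and spatula below 0.05 N), for 0.1 s.
2. the spatula lies flat on the bench, let go and at rest (height (world z) of spatula below 0.006 m and angle between spatula's own z axis and vertical below 0.08 rad and contact force between each of the arm, the fingers and spatula below 0.1 N and linear speed of spatula below 0.02 m/s), for 0.2 s.
3. the panel is carried clear of the cradle on the blade, the gripper holding the spatula by its wooden grip (z of panel in the frame of cradle above 0.036 m and contact force between spatula and panel above 0.2 N and contact force between cradle and panel below 0.05 N and z of panel in the frame of spatula between -0.002 and 0.012 m and contact force between the fingers and spatula above 0.5 N and distance between the grasp point and spatula_grip below 0.05 m), for 0.2 s.
4. the panel rests centred and square on the stand's rails, the blade no longer touching it (x of panel in the frame of stand between -0.022 and 0.022 m and y of panel in the frame of stand between -0.016 and 0.016 m and z of panel in the frame of stand between 0.066 and 0.075 m and angle between panel's own z axis and vertical below 0.06 rad and angle between the x axis of panel and the x axis of stand, either way round below 0.21 rad and contact force between spatula and panel below 0.05 N and contact force between stand and panel above 0.2 N and linear speed of panel below 0.02 m/s), for 0.2 s.
At the end, for the whole second after the job is handed in: The panel rests on both rails of the stand, still and level, its centre within 22 mm of the stand's centre along the rails and 16 mm across, square within 12 degrees, not touched by the spatula; the spatula lies flat on the bench, let go and at rest (all of step 2 and all of step 4).
It fails at once if the gripper or arm touches the wet panel (contact force between any of the fingers, the arm and panel above 0.2 N).
It fails at once if the panel is tipped by more than about 23 degrees or dropped to the bench (angle between panel's own z axis and vertical above 0.4 rad or height (world z) of panel below 0.015 m).
It fails at once if the cup, bottle or tin is moved by more than 30 mm or tipped over (distance of any of cup, bottle, tin from where it was at the start of the episode above 0.03 m or angle between any of cup, bottle, tin's own z axis and vertical above 0.5 rad).
It also fails if it takes over 64 s, if anything falls off the work surface, if the arm or the gripper's body presses on something with over 40 N, if the wrist force passes 120 N, or if a joint passes its speed limit or range.

## Working session

There is one attempt and no reset: what is moved stays moved. The work goes in short steps, Python scripts to look and compute and a tool call to move; the robot and the scene stay as the last step left them, time stands still between calls to the robot, and variables do not carry over. Pictures are saved under pics/ and viewed, about 8 in all and at most 12, crops included, and the job is handed in when it is done.

Besides the shell and the picture viewer there is one more tool, called after "Request:" as name(argument=value, ...) on one line, values as JSON. jog_arm: Moves the arm, as the interface text tells. Its arguments: {"type":"object","properties":{"targets":{"type":"array"},"claw":{"type":"number"},"force":{"type":"number"}},"required":["targets"]}

```bash
mkdir -p pics; ls; cat > h.py <<'E'
from workcell import *
import numpy as np, cv2
from scipy.spatial.transform import Rotation as Rn
def cal(n):
    c=calibration(n); return np.array(c["K"]),np.array(c["world_to_cam"])
def cloud(n,d):
    K,T=cal(n); v,u=np.mgrid[:d.shape[0],:d.shape[1]]
    P=np.stack([(u-K[0,2])/K[0,0]*d,(v-K[1,2])/K[1,1]*d,d],-1)
    return (P-T[:3,3])@T[:3,:3]
def proj(n,p):
    K,T=cal(n); q=K@(T[:3,:3]@np.array(p)+T[:3,3]); return q[:2]/q[2]
E
python3 - <<'E'
from h import *
for n in ("top","side"):
    im,d=capture(n); cv2.imwrite(f"pics/{n}0.png",im); np.save(f"{n}0.npy",d); P=cloud(n,d); np.save(f"{n}P.npy",P)
    for l in ["spatula","spatula_shank","spatula_grip","spatula_blade","rack","cradle","stand","panel","cup","bottle","tin"]:
        for r in spot_point(n,l)[:4]:
            c,w=map(int,np.round(r["location"])); c=min(max(c,0),559); w=min(max(w,0),419); print(n,l,round(r["p"],2),c,w,P[w,c].round(3))
print(get_obs())
E
```

```text
pics
top spatula 0.61 177 170 [0.56  0.291 0.004]
top spatula_shank 0.85 177 162 [0.585 0.292 0.003]
top spatula_shank 0.19 359 144 [ 0.635 -0.255  0.002]
top spatula_grip 0.6 146 163 [0.55  0.346 0.132]
top spatula_blade 0.78 219 166 [0.547 0.152 0.102]
top spatula_blade 0.71 175 164 [0.547 0.268 0.128]
top rack 0.66 184 173 [ 0.552  0.271 -0.002]
top cradle 0.92 354 208 [ 0.437 -0.229  0.028]
top stand 0.96 375 288 [ 0.208 -0.285  0.006]
top stand 0.58 359 143 [ 0.637 -0.254  0.005]
top panel 0.93 360 204 [ 0.447 -0.246  0.034]
top cup 0.23 144 219 [0.401 0.356 0.1  ]
top bottle 0.76 425 163 [ 0.551 -0.419  0.097]
top tin 0.77 144 216 [0.41  0.357 0.099]
side spatula 0.7 302 160 [0.569 0.446 0.001]
side spatula_shank 0.73 303 152 [0.543 0.24  0.127]
side spatula_grip 0.58 302 149 [0.543 0.265 0.126]
side spatula_grip 0.57 303 143 [0.553 0.319 0.124]
side spatula_blade 0.86 307 172 [0.546 0.155 0.099]
side rack 0.76 299 181 [0.538 0.282 0.   ]
side stand 0.72 372 287 [ 0.573 -0.462  0.187]
side stand 0.71 184 303 [ 0.213 -0.285  0.005]
side panel 0.67 290 277 [ 0.455 -0.246  0.031]

[... 199 characters left out ...]
2 151 [0.542 0.253 0.125]
{'clock': 1.2, 'joints': array([ 1.25459396e+00,  3.52982598e-01,  1.63339224e+00, -8.60151234e-06,
        1.15518583e+00, -2.42084580e-03]), 'qd': array([-4.58101287e-04, -1.46722903e-05,  1.19793090e-03,  3.44875560e-04,
        6.79641273e-04,  1.15055867e-03]), 'joint_torque': array([ 3.58192556e-04, -5.93749988e+01, -3.34580863e+01,  6.99159061e-02,
        1.55143318e-02, -8.78932042e-06]), 'eef_pos': array([0.19292993, 0.59449046, 0.23659717]), 'orientation': array([1.32708977, 1.57076339, 1.01331172]), 'contact_force': array([0.68850359, 0.04492422, 0.49215308]), 'torque': array([-0.04317994,  0.04092505, -0.01965248]), 'gripper_width': 0.09165285654990289}
```

```bash
python3 - <<'E'
import cv2
t=cv2.imread("pics/top0.png"); t=t[100:340,100:480]
cv2.imwrite("pics/topc.png",cv2.resize(t,None,fx=2.1,fy=2.1,interpolation=cv2.INTER_CUBIC))
E
```

```text
(no output)
```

View pics/topc.png

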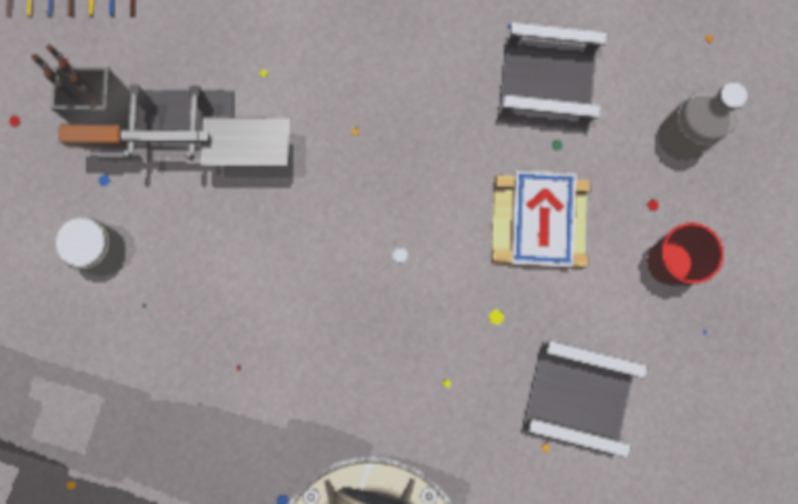

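View pics/side0.png

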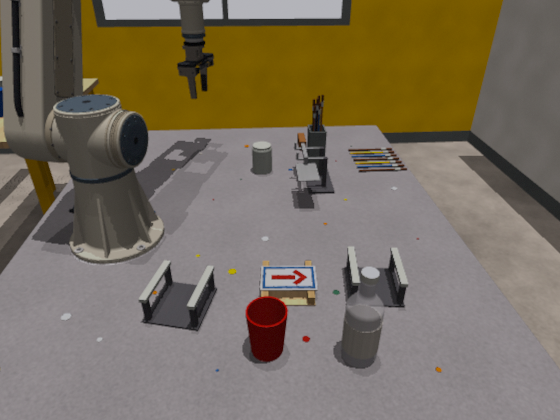

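```bash
cat > fit.py <<'E'
from h import *
P=np.load("topP.npy"); im=cv2.imread("pics/top0.png"); 
def rect(m,n):
    q=P[m][:,:2].astype(np.float32)
    r=cv2.minAreaRect(q*1000); print(n,m.sum(),"c",np.round(r[0],1),"size",np.round(r[1],1),"ang",round(r[2],2),"z",np.percentile(P[m][:,2],[5,50,95]).round(4)); return q
X,Y,Z=P[...,0],P[...,1],P[...,2]
box=lambda a,b,c,d,e,f:(X>a)&(X<b)&(Y>c)&(Y<d)&(Z>e)&(Z<f)
sm=box(.53,.74,-.36,-.15,.06,.08); q=rect(sm,"stand")
for nm,m in (("railfar",sm&(X>.637)),("railnear",sm&(X<.637))):
    rect(m,nm); qq=P[m][:,:2]; c=qq.mean(0); d=np.linalg.svd(qq-c)[2][0]; print(c.round(4),d.round(3))
rect(box(.35,.55,-.36,-.12,.022,.045),"cradle+panel")
g=im.max(-1).astype(int)-im.min(-1)
pm=box(.35,.55,-.32,-.15,.022,.045)
yel=pm&((im[...,2].astype(int)-im[...,0])>45)&(im[...,1].astype(int)-im[...,0]>20); rect(yel,"wood")
rect(pm&(Z>.0275)&~yel,"panel")
sp=box(.5,.6,.1,.4,.09,.16)
rect(box(.5,.6,.1,.215,.085,.115),"blade")
rect(box(.5,.57,.31,.42,.11,.16),"grip")
sh=box(.52,.565,.23,.30,.118,.15); rect(sh,"shank")
for y in np.arange(.1,.42,.02):
    m=sp&(abs(Y-y)<.01)
    if m.sum(): print(round(y,2),m.sum(),P[m].mean(0).round(4),X[m].min().round(3),X[m].max().round(3),Z[m].max().round(3))
E
python3 fit.py
```

```text
stand 563 c [ 647.7 -258.7] size [130.5 122.7] ang 82.7 z [0.0628 0.0688 0.0736]
railfar 283 c [ 698.9 -265.3] size [130.5  18.7] ang 82.27 z [0.0627 0.0688 0.0739]
[ 0.6985 -0.2642] [-0.121 -0.993]
railnear 280 c [ 596.3 -252.2] size [130.3  18.7] ang 83.38 z [0.0634 0.0687 0.0734]
[ 0.5956 -0.252 ] [-0.126 -0.992]
cradle+panel 1440 c [ 448.8 -240.1] size [128.5 130.6] ang 86.02 z [0.0242 0.0292 0.0341]
wood 142 c [ 446.6 -240.2] size [128.5 118.5] ang 86.24 z [0.0228 0.0257 0.0303]
panel 994 c [ 448.6 -243.3] size [ 85.2 130.2] ang 85.58 z [0.0279 0.0305 0.0345]
blade 897 c [543.6 158.8] size [114.6  64.7] ang 87.69 z [0.0951 0.0994 0.1036]
grip 309 c [547.4 353.4] size [89.9 31.1] ang 81.73 z [0.1165 0.1312 0.1361]
shank 122 c [545.9 265.4] size [69.4 12.5] ang 88.61 z [0.1194 0.126  0.1296]
0.1 66 [0.5427 0.1054 0.0995] 0.509 0.573 0.105
0.12 164 [0.5413 0.1194 0.0994] 0.51 0.574 0.105
0.14 161 [0.5434 0.1397 0.0993] 0.513 0.574 0.106
0.16 162 [0.5442 0.1603 0.0991] 0.513 0.575 0.105
0.18 151 [0.544  0.1803 0.0992] 0.513 0.574 0.105
0.2 173 [0.5447 0.2003 0.1014] 0.513 0.578 0.13
0.22 157 [0.5501 0.221  0.1134] 0.514 0.599 0.134
0.24 38 [0.5443 0.2396 0.1249] 0.531 0.551 0.132
0.26 37 [0.545  0.2601 0.125 ] 0.541 0.551 0.133
0.28 37 [0.5455 0.2806 0.1242] 0.541 0.551 0.13
0.3 113 [0.554  0.3041 0.119 ] 0.518 0.6 0.136
0.32 161 [0.5654 0.3245 0.1271] 0.526 0.6 0.16
0.34 145 [0.5603 0.3403 0.1301] 0.536 0.596 0.16
0.36 144 [0.5591 0.3605 0.1291] 0.536 0.591 0.159
0.38 144 [0.5607 0.3794 0.1276] 0.536 0.599 0.16
0.4 90 [0.577  0.3937 0.1324] 0.537 0.6 0.16
```

```bash
cat >> h.py <<'E'
def go(p,d,n=None,o=None):
    """rows to TCP p with jaw axis perpendicular to horizontal spatula direction d"""
    o=o or get_obs(); R=Rn.from_euler("xyz",o["orientation"]).as_matrix(); e=np.array(o["eef_pos"])
    y=R[:,1]; t=np.array([-d[1],d[0],0]); t/=np.linalg.norm(t)
    if t@y<0 : t=-t
    a=np.arctan2(np.cross(y,t)@R[:,0],y@t)
    dp=np.array(p)-e
    print("t",o["clock"],"at",e.round(4),"tilt",R[2,0].round(4),"j6",round(o["joints"][5],2),"w",round(o["gripper_width"],4),"world d",dp.round(4),"tool cm",(R.T@dp*100).round(2),"turn",a.round(4)); 
    n=n or int(max(np.ceil(abs(a)/.12),np.ceil(np.linalg.norm(dp)/.04),1))
    for k in range(n):
        Rk=R@Rn.from_rotvec([a*k/n,0,0]).as_matrix(); print(np.r_[Rk.T@dp*100/n,a/n].round(2 if n>1 else 3).tolist())
E
python3 - <<'E'
from h import *
P=np.load("topP.npy"); m=(P[...,2]>.165)&(P[...,0]>.5)&(P[...,1]>.2)&(P[...,1]<.5); print(P[m].min(0),P[m].max(0))
go([.547,.266,.237],[-.03,-1])
E
```

```text
[0.58134685 0.32916323 0.16621442] [0.61859942 0.38535582 0.27702619]
t 1.2 at [0.1929 0.5945 0.2366] tilt -1.0 j6 -0.0 w 0.0917 world d [ 0.3541 -0.3285  0.0004] tool cm [-4.000e-02 -2.032e+01  4.382e+01] turn 1.287
[-0.0, -1.56, 3.37, 0.1]
[-0.0, -1.22, 3.51, 0.1]
[-0.0, -0.87, 3.61, 0.1]
[-0.0, -0.51, 3.68, 0.1]
[-0.0, -0.14, 3.71, 0.1]
[-0.0, 0.23, 3.71, 0.1]
[-0.0, 0.59, 3.67, 0.1]
[-0.0, 0.95, 3.59, 0.1]
[-0.0, 1.3, 3.48, 0.1]
[-0.0, 1.64, 3.33, 0.1]
[-0.0, 1.96, 3.16, 0.1]
[-0.0, 2.26, 2.95, 0.1]
[-0.0, 2.54, 2.71, 0.1]
```

Request:
jog_arm(targets=[-0.4,-1.56,3.37,0.1,-0.4,-1.22,3.51,0.1,-0.4,-0.87,3.61,0.1,0,-0.51,3.68,0.1,0,-0.14,3.71,0.1], claw=0.5, force=50)

```text
clock: 1.62
eef_pos: [0.3278, 0.4683, 0.2484]
orientation: [2.698, 1.568, 1.876]
contact_force: [-0.2, -0.4, 0.1]
gripper_width: 0.0609
```

Request:
jog_arm(targets=[0,0.23,3.71,0.1,0,0.59,3.67,0.1,0,0.95,3.59,0.1,0,1.3,3.48,0.1,0,1.64,3.33,0.1])

```text
clock: 2.03
eef_pos: [0.4664, 0.3318, 0.2492]
orientation: [2.666, 1.566, 1.319]
contact_force: [0.3, 0.8, -0.6]
gripper_width: 0.0457
```

```bash
python3 - <<'E'
from h import *
go([.547,.266,.237],[-.03,-1])
E
```

```text
t 2.0333 at [0.4664 0.3318 0.2492] tilt -1.0 j6 0.39 w 0.0457 world d [ 0.0806 -0.0658 -0.0122] tool cm [1.2  6.4  8.21] turn 0.254
[0.4, 2.13, 2.74, 0.08]
[0.4, 2.36, 2.55, 0.08]
[0.4, 2.56, 2.34, 0.08]
```

Request:
jog_arm(targets=[0.4,2.13,2.74,0.085,0.4,2.36,2.55,0.085,0.4,2.56,2.34,0.085,0,0.3,0.3,0,0,0,0,0])

```text
clock: 2.45
eef_pos: [0.558, 0.2526, 0.2374]
orientation: [2.408, 1.564, 0.781]
contact_force: [-0.8, 0.7, 0.7]
gripper_width: 0.0459
```

```bash
python3 - <<'E'
from h import *
im,d=capture("wrist"); cv2.imwrite("pics/w1.png",im); P=cloud("wrist",d); 
X,Y,Z=P[...,0],P[...,1],P[...,2]
for nm,m in (("shank",(Z>.11)&(Z<.14)&(abs(X-.545)<.02)&(abs(Y-.26)<.03)),("blade",(Z>.085)&(Z<.112)&(abs(X-.545)<.06)&(abs(Y-.155)<.055))):
    q=P[m]; print(nm,m.sum())
    if m.sum()>10: print(cv2.minAreaRect((q[:,:2]*1000).astype(np.float32)), np.percentile(q[:,2],[5,50,95]).round(4))
for l in("spatula_shank","spatula_blade","spatula_grip"):
    for r in spot_point("wrist",l)[:2]:
        c,w=map(int,r["location"]); print(l,r["p"],c,w,P[w,c].round(4))
go([.547,.266,.124],[-.03,-1])
E
```

```text
shank 1505
((544.767333984375, 259.9634094238281), (39.63318634033203, 59.91667556762695), 0.14464201033115387) [0.1141 0.1274 0.1286]
blade 5646
((546.98388671875, 172.2578125), (76.55743408203125, 64.05029296875), 88.57804107666016) [0.0995 0.1006 0.1016]
spatula_shank 0.55 266 192 [0.5505 0.2691 0.1271]
spatula_blade 0.59 271 317 [0.5465 0.1532 0.1004]
spatula_grip 0.84 258 62 [0.5511 0.3551 0.1329]
t 2.65 at [0.5561 0.2549 0.2378] tilt -1.0 j6 0.48 w 0.0462 world d [-0.0091  0.0111 -0.1138] tool cm [11.38 -1.02 -1.  ] turn -0.0225
[3.79, -0.34, -0.33, -0.01]
[3.79, -0.34, -0.34, -0.01]
[3.79, -0.33, -0.34, -0.01]
```

View pics/w1.png

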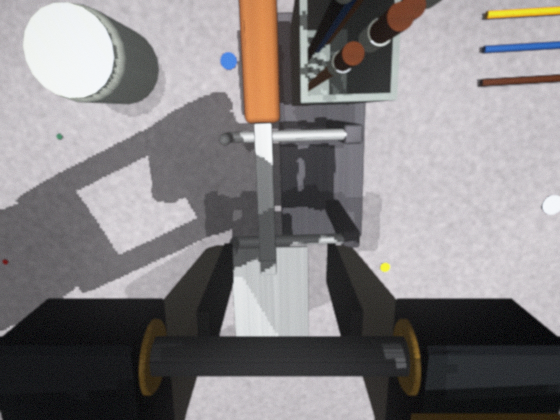

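Request:
jog_arm(targets=[1.5,-0.7,-0.8,-0.02,3.0,0,0,0,3.0,0,0,0,2.0,0,0,0,0,0,0,0])

```text
clock: 3.07
eef_pos: [0.5469, 0.2715, 0.144]
orientation: [2.305, 1.556, 0.714]
contact_force: [-0.5, 0.4, -0.0]
gripper_width: 0.0461
```

```bash
python3 - <<'E'
from h import *
go([.549,.265,.124],[-.03,-1],1)
E
```

```text
t 3.0667 at [0.5469 0.2715 0.144 ] tilt -0.9999 j6 0.47 w 0.0461 world d [ 0.0021 -0.0065 -0.02  ] tool cm [2.   0.2  0.66] turn 0.0107
[1.998, 0.2, 0.66, 0.011]
```

Request:
jog_arm(targets=[1.0,0.2,0.7,0.01,1.0,0,0,0,0,0,0,0])

```text
clock: 3.32
eef_pos: [0.548, 0.2667, 0.1244]
orientation: [2.311, 1.555, 0.715]
contact_force: [0.2, -1.1, 0.1]
gripper_width: 0.0463
```

```bash
sed -i 's/"tilt",R\[2,0\].round(4)/"xaxis",R[:,0].round(4)/' h.py; python3 - <<'E'
from h import *
go([.549,.265,.124],[-.03,-1],1)
E
```

```text
t 3.3167 at [0.548  0.2667 0.1244] xaxis [ 0.0118  0.0103 -0.9999] j6 0.47 w 0.0463 world d [ 0.001  -0.0017 -0.0004] tool cm [0.04 0.1  0.17] turn 0.0047
[0.042, 0.103, 0.167, 0.005]
```

Request:
jog_arm(targets=[0,0,0,0,0,0,0,0,0,0,0,0,0,0,0,0,0,0,0,0], claw=0, force=40)

```text
clock: 3.73
eef_pos: [0.5499, 0.2676, 0.1278]
orientation: [2.251, 1.55, 0.655]
contact_force: [0.3, 0.1, 0.2]
gripper_width: 0.0146
```

Request:
jog_arm(targets=[0,0,0,0,-0.8,0,0,0,-1.5,0,0,0,-1.5,0,0,0,0,0,0,0])

```text
clock: 4.15
eef_pos: [0.5484, 0.2664, 0.1675]
orientation: [2.284, 1.553, 0.688]
contact_force: [0.6, -0.1, -1.4]
gripper_width: 0.0117
```

```bash
python3 - <<'E'
from h import *
go([.473,.08,.19],[-.077,-.997],8)
E
```

```text
t 4.15 at [0.5484 0.2664 0.1675] xaxis [ 0.0138  0.0113 -0.9998] j6 0.47 w 0.0117 world d [-0.0754 -0.1864  0.0225] tool cm [-2.56 -7.02 18.8 ] turn 0.0513
[-0.32, -0.88, 2.35, 0.01]
[-0.32, -0.86, 2.36, 0.01]
[-0.32, -0.85, 2.36, 0.01]
[-0.32, -0.83, 2.37, 0.01]
[-0.32, -0.82, 2.37, 0.01]
[-0.32, -0.8, 2.38, 0.01]
[-0.32, -0.79, 2.38, 0.01]
[-0.32, -0.77, 2.39, 0.01]
```

Request:
jog_arm(targets=[-1.5,0,0,0,-0.8,-0.4,1.2,0.01,-0.2,-0.85,2.36,0.01,-0.2,-0.85,2.36,0.01,0,-0.83,2.37,0.01])

```text
clock: 4.57
eef_pos: [0.5146, 0.1839, 0.1937]
orientation: [2.301, 1.55, 0.665]
contact_force: [0.5, -0.8, -2.9]
gripper_width: 0.0116
```

Request:
jog_arm(targets=[0,-0.82,2.37,0.01,0,-0.8,2.38,0.01,0,-0.79,2.38,0.01,0,-0.5,1.5,0.0,0,0,0,0])

```text
clock: 4.98
eef_pos: [0.4702, 0.0897, 0.1898]
orientation: [2.364, 1.556, 0.693]
contact_force: [0.3, -0.0, -1.5]
gripper_width: 0.0117
```

```bash
python3 - <<'E'
from h import *
im,d=capture("side"); cv2.imwrite("pics/s1.png",im[60:360,150:500]); P=cloud("side",d); X,Y,Z=P[...,0],P[...,1],P[...,2]
o=get_obs(); e=o["eef_pos"]
m=(abs(X-e[0])<.06)&(Z>e[2]-.06)&(Z<e[2]+.0)
for y in np.arange(-.24,.2,.02):
    k=m&(abs(Y-e[1]-y)<.01)
    if k.sum(): print(round(y,2),k.sum(),P[k].mean(0).round(3),Z[k].min().round(3),Z[k].max().round(3))
go([.473,.08,.03],[-.077,-.997])
E
```

```text
-0.18 1 [ 0.479 -0.08   0.16 ] 0.16 0.16
-0.16 101 [ 0.455 -0.07   0.161] 0.158 0.164
-0.14 97 [ 0.454 -0.05   0.161] 0.159 0.164
-0.12 89 [ 0.456 -0.03   0.162] 0.159 0.164
-0.1 84 [ 0.46  -0.01   0.162] 0.158 0.164
-0.08 85 [0.46  0.011 0.161] 0.159 0.166
-0.06 111 [0.463 0.028 0.169] 0.159 0.189
-0.04 14 [0.463 0.047 0.186] 0.16 0.19
-0.02 64 [0.471 0.077 0.181] 0.167 0.19
-0.0 27 [0.465 0.085 0.182] 0.166 0.189
0.02 13 [0.472 0.11  0.188] 0.187 0.189
0.04 10 [0.473 0.13  0.189] 0.187 0.189
0.06 2 [0.476 0.145 0.189] 0.188 0.19
0.12 1 [0.47  0.208 0.19 ] 0.19 0.19
0.14 3 [0.52  0.225 0.133] 0.132 0.135
t 5.0333 at [0.4708 0.0906 0.1899] xaxis [ 0.0121  0.0101 -0.9999] j6 0.28 w 0.0115 world d [ 0.0022 -0.0106 -0.1599] tool cm [15.98  0.14  1.21] turn -0.0238
[3.2, 0.03, 0.24, -0.0]
[3.2, 0.03, 0.24, -0.0]
[3.2, 0.03, 0.24, -0.0]
[3.2, 0.03, 0.24, -0.0]
[3.2, 0.02, 0.24, -0.0]
```

View pics/s1.png

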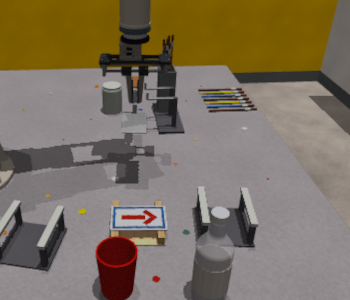

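Request:
jog_arm(targets=[3.5,0,0.3,-0.01,3.5,0,0.3,-0.01,3.5,0,0.3,0,2.5,0,0,0,1.2,0,0,0])

```text
clock: 5.45
eef_pos: [0.479, 0.0852, 0.0477]
orientation: [2.109, 1.539, 0.455]
contact_force: [-0.8, 0.3, -1.6]
gripper_width: 0.0113
```

Request:
jog_arm(targets=[0.4,0,0,0,0,0,0,0])

```text
clock: 5.62
eef_pos: [0.4775, 0.0859, 0.0402]
orientation: [2.175, 1.544, 0.521]
contact_force: [-0.8, -0.8, -1.5]
gripper_width: 0.0115
```

Request:
jog_arm(targets=[0.5,0,0,0,0.3,0,0,0,0.2,0,0,0,0,0,0,0])

```text
clock: 5.95
eef_pos: [0.4802, 0.0873, 0.0317]
orientation: [2.132, 1.54, 0.479]
contact_force: [-0.3, -0.0, -2.8]
gripper_width: 0.0116
```

Request:
jog_arm(targets=[0.15,0,0,0,0.15,0,0,0,0,0,0,0])

```text
clock: 6.2
eef_pos: [0.4811, 0.0875, 0.0317]
orientation: [2.111, 1.538, 0.459]
contact_force: [-0.6, 1.1, -2.2]
gripper_width: 0.0112
```

```bash
python3 - <<'E'
from h import *
go([.48,.087,.03],[-.077,-.997],1); print(get_obs()["contact_force"])
E
```

```text
t 6.2 at [0.4811 0.0875 0.0317] xaxis [ 0.0293  0.0145 -0.9995] j6 0.24 w 0.0112 world d [-0.0011 -0.0005 -0.0017] tool cm [ 0.17 -0.11  0.07] turn -0.0047
[0.168, -0.113, 0.065, -0.005]
[-0.5860778   1.11044399 -2.1732451 ]
```

Request:
jog_arm(targets=[0.4,0,0,0,0.3,0,0,0])

```text
clock: 6.37
eef_pos: [0.4819, 0.0878, 0.0293]
orientation: [2.109, 1.537, 0.456]
contact_force: [-17.5, -3.0, 59.2]
gripper_width: 0.0114
```

Request:
jog_arm(targets=[-0.1,0,0,0])

```text
clock: 6.45
eef_pos: [0.4821, 0.0878, 0.0314]
orientation: [2.103, 1.536, 0.45]
contact_force: [1.2, -0.6, -2.8]
gripper_width: 0.0117
```

Request:
jog_arm(targets=[0,0,0,0,0,0,0,0,0,0,0,0], claw=0.4)

```text
clock: 6.7
eef_pos: [0.4839, 0.0881, 0.0331]
orientation: [2.07, 1.531, 0.416]
contact_force: [-0.4, -0.5, -0.6]
gripper_width: 0.0294
```

Request:
jog_arm(targets=[-1.5,0,0,0,-3,0,0,0,-3,0,0,0,-3,0,0,0,-1,0,0,0])

```text
clock: 7.12
eef_pos: [0.4777, 0.0858, 0.148]
orientation: [2.128, 1.539, 0.474]
contact_force: [1.1, 1.0, -0.1]
gripper_width: 0.0365
```

```bash
cat > spat.py <<'E'
from h import *
im,d=capture("top"); P=cloud("top",d); X,Y,Z=P[...,0],P[...,1],P[...,2]
cv2.imwrite("pics/top_last.png",im)
for l in ("spatula_shank","spatula_grip","spatula_blade"):
    for r in spot_point("top",l)[:2]:
        c,w=map(int,np.round(r["location"])); print(l,round(r["p"],2),c,w,P[w,c].round(4))
E
python3 spat.py; python3 - <<'E'
from h import *
im,d=capture("wrist"); cv2.imwrite("pics/w2.png",im); P=cloud("wrist",d)
for l in ("spatula_shank","spatula_grip","spatula_blade"):
    for r in spot_point("wrist",l)[:2]:
        c,w=map(int,np.round(r["location"])); print(l,round(r["p"],2),c,w,P[w,c].round(4))
g=(im[...,2].astype(int)-im[...,0]>80)&(P[...,2]>.015)&(P[...,2]<.05)&(abs(P[...,0]-.48)<.06)&(abs(P[...,1]-.17)<.08)
print("grip",g.sum(),cv2.minAreaRect((P[g][:,:2]*1000).astype(np.float32)),np.median(P[g][:,2]))
go([.48,.17,.1],[-.077,-.997],4)
E
```

```text
spatula_grip 0.86 215 189 [0.4957 0.1726 0.033 ]
spatula_grip 0.35 359 204 [ 0.4482 -0.2438  0.0288]
spatula_blade 0.85 282 198 [ 0.2387 -0.0204  1.3464]
spatula_shank 0.84 284 210 [0.4825 0.0875 0.0296]
spatula_grip 0.79 280 86 [0.4865 0.1735 0.0357]
spatula_blade 0.96 284 329 [ 0.4743 -0.0263  0.0037]
grip 4099 ((491.0933532714844, 176.50265502929688), (77.2426986694336, 21.827192306518555), 84.93174743652344) 0.03576748385100328
t 7.5167 at [0.4753 0.0854 0.1434] xaxis [ 0.022   0.0135 -0.9997] j6 0.24 w 0.0369 world d [ 0.0047  0.0846 -0.0434] tool cm [ 4.46 -0.32 -8.4 ] turn -0.0053
[1.12, -0.08, -2.1, -0.0]
[1.12, -0.08, -2.1, -0.0]
[1.12, -0.07, -2.1, -0.0]
[1.12, -0.07, -2.1, -0.0]
```

View pics/w2.png

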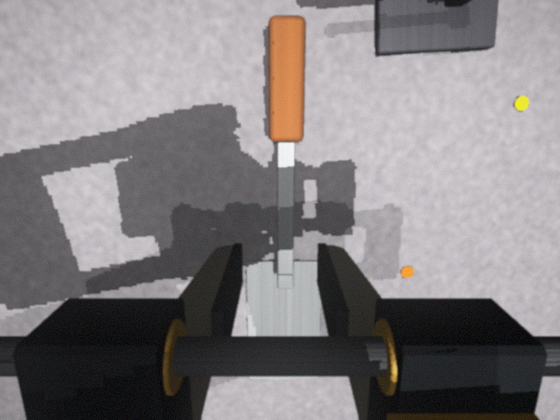

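```bash
python3 - <<'E'
from h import *
K,T=cal("wrist"); print("cam",-T[:3,:3].T@T[:3,3], T[2,:3])
go([.489,.164,.1],[-.088,-.996],4)
E
```

```text
cam [0.47896238 0.15620523 0.29314499] [ 1.87983486e-04 -2.47253935e-01 -9.68950699e-01]
t 7.5167 at [0.4753 0.0854 0.1434] xaxis [ 0.022   0.0135 -0.9997] j6 0.24 w 0.0369 world d [ 0.0137  0.0786 -0.0434] tool cm [ 4.47  0.63 -7.88] turn 0.0057
[1.12, 0.16, -1.97, 0.0]
[1.12, 0.15, -1.97, 0.0]
[1.12, 0.15, -1.97, 0.0]
[1.12, 0.15, -1.97, 0.0]
```

Request:
jog_arm(targets=[1.1,0.15,-2,0,1.1,0.15,-2,0,1.1,0.15,-2,0,1.1,0.15,-1.8,0,0,0,0,0], claw=0.55)

```text
clock: 7.93
eef_pos: [0.4879, 0.1647, 0.0951]
orientation: [2.244, 1.55, 0.588]
contact_force: [0.4, 0.2, -0.0]
gripper_width: 0.0506
```

```bash
python3 - <<'E'
from h import *
go([.489,.164,.031],[-.088,-.996],3)
E
```

```text
t 7.9333 at [0.4879 0.1647 0.0951] xaxis [ 0.0175  0.0117 -0.9998] j6 0.4 w 0.0506 world d [ 0.0011 -0.0007 -0.0641] tool cm [6.41 0.01 0.14] turn 0.0025
[2.14, 0.0, 0.05, 0.0]
[2.14, 0.0, 0.05, 0.0]
[2.14, 0.0, 0.05, 0.0]
```

Request:
jog_arm(targets=[2.1,0,0,0,2.1,0,0.1,0,1.2,0,0,0,0.6,0,0,0,0,0,0,0])

```text
clock: 8.35
eef_pos: [0.4871, 0.1633, 0.0303]
orientation: [2.305, 1.555, 0.653]
contact_force: [0.4, 0.2, 0.3]
gripper_width: 0.0501
```

Good position. Grip firmly.

Request:
jog_arm(targets=[0,0,0,0,0,0,0,0,0,0,0,0,0,0,0,0,0,0,0,0], claw=0, force=60)

```text
clock: 8.77
eef_pos: [0.4879, 0.1625, 0.0324]
orientation: [2.266, 1.554, 0.613]
contact_force: [-0.2, -1.2, -1.4]
gripper_width: 0.0236
```

Request:
jog_arm(targets=[-0.7,0,0,0,-0.7,0,0,0,0,0,0,0])

```text
clock: 9.02
eef_pos: [0.4877, 0.1624, 0.0482]
orientation: [2.27, 1.553, 0.616]
contact_force: [1.3, -0.2, -2.0]
gripper_width: 0.0237
```

```bash
cat > blade.py <<'E'
from h import *
import sys
def blade(save=None, y0=None):
    o=get_obs(); e=np.array(o["eef_pos"])
    for n in ("wrist","side"):
        im,d=capture(n); P=cloud(n,d); X,Y,Z=P[...,0],P[...,1],P[...,2]
        if save: cv2.imwrite(f"pics/{save}_{n}.png",im)
        for r in spot_point(n,"spatula_blade")[:1]:
            c,w=map(int,np.round(r["location"])); print(n,round(r["p"],2),P[w,c].round(4))
        for y in np.arange(-.26,-.10,.02):
            k=(abs(Y-e[1]-y)<.01)&(abs(X-e[0]-.088*y)<.028)&(Z>e[2]-.05)&(Z<e[2]-.008)&(Z>.006)
            if k.sum()>5:
                A=np.c_[X[k]-X[k].mean(),np.ones(k.sum())]; s=np.linalg.lstsq(A,Z[k],rcond=None)[0]
                print(n,"y",round(e[1]+y,3),k.sum(),"x",X[k].min().round(3),X[k].max().round(3),"z",s[1].round(4),"roll",s[0].round(3))
if __name__=="__main__":
    blade(sys.argv[1])
    go([.4873,-.05,.05],[-.088,-.996])
E
python3 blade.py b1
```

```text
wrist 0.3 [0.4841 0.0915 0.0461]
side 0.74 [ 0.4654 -0.0282  0.0165]
side y -0.078 76 x 0.439 0.494 z 0.0165 roll 0.01
side y -0.058 86 x 0.44 0.495 z 0.0172 roll -0.008
side y -0.038 85 x 0.442 0.498 z 0.0172 roll 0.022
side y -0.018 81 x 0.444 0.5 z 0.0172 roll 0.001
side y 0.002 78 x 0.446 0.502 z 0.0175 roll -0.002
side y 0.022 99 x 0.449 0.503 z 0.0212 roll 0.006
t 9.2167 at [0.4871 0.1621 0.0468] xaxis [ 0.0129  0.0096 -0.9999] j6 0.39 w 0.0229 world d [ 2.000e-04 -2.121e-01  3.200e-03] tool cm [-0.52  1.79 21.14] turn 0.0053
[-0.09, 0.3, 3.52, 0.0]
[-0.09, 0.3, 3.52, 0.0]
[-0.09, 0.3, 3.52, 0.0]
[-0.09, 0.31, 3.52, 0.0]
[-0.09, 0.31, 3.52, 0.0]
[-0.09, 0.31, 3.52, 0.0]
```

Request:
jog_arm(targets=[0,-0.3,1.6,0,0,-0.3,1.6,0,0,-0.2,1.6,0,0,-0.2,1.6,0,0,0,0,0])

```text
clock: 9.63
eef_pos: [0.4707, 0.0981, 0.0449]
orientation: [2.344, 1.556, 0.693]
contact_force: [-0.5, 0.6, -2.3]
gripper_width: 0.0234
```

```bash
cat > blade.py <<'E'
from h import *
import sys
def blade(save,views=("top","side"),slope=.08,zlo=-.045,zhi=-.018):
    e=np.array(get_obs()["eef_pos"])
    for n in views:
        im,d=capture(n); P=cloud(n,d); X,Y,Z=P[...,0],P[...,1],P[...,2]
        cv2.imwrite(f"pics/{save}_{n}.png",im)
        k=(Y<e[1]-.155)&(Y>e[1]-.26)&(abs(X-e[0]-slope*(Y-e[1]))<.06)&(Z>e[2]+zlo)&(Z<e[2]+zhi)
        q=P[k]; print(n,k.sum(),cv2.minAreaRect((q[:,:2]*1000).astype(np.float32)))
        A=np.c_[q[:,:2]-q[:,:2].mean(0),np.ones(len(q))]; s=np.linalg.lstsq(A,q[:,2],rcond=None)[0]; print(" mean",q.mean(0).round(4),"slope x,y",s[:2].round(4))
    return
if __name__=="__main__":
    blade(sys.argv[1])
    go([.4632,-.0519,.047],[-.076,-.997])
E
python3 blade.py b2
```

```text
top 929 ((452.6419372558594, -109.18885040283203), (123.86447143554688, 104.15165710449219), 0.39646098017692566)
 mean [ 0.4535 -0.1048  0.0107] slope x,y [-0.0049  0.0564]
side 673 ((454.1549072265625, -109.50497436523438), (106.95135498046875, 124.20580291748047), 87.98786163330078)
 mean [ 0.4554 -0.107   0.0108] slope x,y [-0.0056  0.0677]
t 9.7333 at [0.472  0.0997 0.0453] xaxis [ 0.0134  0.0105 -0.9999] j6 0.27 w 0.0237 world d [-0.0088 -0.1516  0.0017] tool cm [-0.35  0.35 15.18] turn -0.0044
[-0.09, 0.09, 3.79, -0.0]
[-0.09, 0.08, 3.79, -0.0]
[-0.09, 0.08, 3.79, -0.0]
[-0.09, 0.08, 3.79, -0.0]
```

```bash
sed -i 's/zlo=-.045,zhi=-.018/zlo=-.036,zhi=-.022/' blade.py; python3 blade.py b2
```

```text
top 621 ((454.71533203125, -97.61451721191406), (85.59330749511719, 64.32987976074219), 86.15906524658203)
 mean [ 0.4546 -0.0974  0.0152] slope x,y [0.0022 0.0051]
side 498 ((456.4710388183594, -98.54531860351562), (87.9957046508789, 63.60176467895508), 86.3176040649414)
 mean [ 0.4561 -0.1014  0.0149] slope x,y [0.0087 0.0091]
t 9.8333 at [0.4725 0.1004 0.0454] xaxis [ 0.0142  0.0107 -0.9998] j6 0.27 w 0.0236 world d [-0.0093 -0.1523  0.0016] tool cm [-0.33  0.28 15.26] turn -0.0031
[-0.08, 0.07, 3.81, -0.0]
[-0.08, 0.07, 3.81, -0.0]
[-0.08, 0.06, 3.81, -0.0]
[-0.08, 0.06, 3.81, -0.0]
```

View pics/b2_top.png

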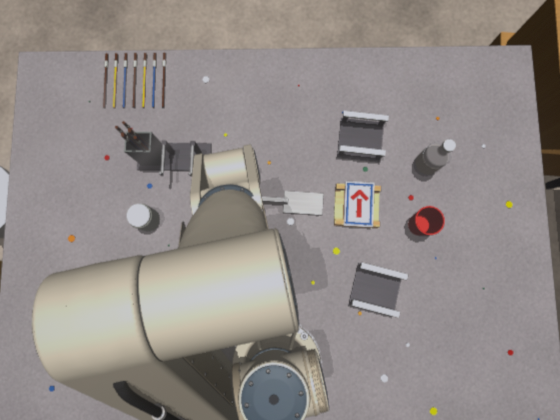

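Request:
jog_arm(targets=[-0.1,0.1,2,0,-0.1,0.1,2.5,0,0,0.1,2.5,0,0,0,0,0])

```text
clock: 10.17
eef_pos: [0.4724, 0.0324, 0.0468]
orientation: [2.244, 1.55, 0.601]
contact_force: [-0.1, 0.0, -2.7]
gripper_width: 0.0237
```

```bash
python3 - <<'E'
from h import *
go([.4658,-.0536,.047],[-.07,-.997]); print(get_obs()["contact_force"])
E
```

```text
t 10.1667 at [0.4724 0.0324 0.0468] xaxis [ 0.017   0.0116 -0.9998] j6 0.12 w 0.0237 world d [-0.0066 -0.086   0.0002] tool cm [-0.13 -0.03  8.63] turn -0.0022
[-0.04, -0.01, 2.88, -0.0]
[-0.04, -0.01, 2.88, -0.0]
[-0.04, -0.02, 2.87, -0.0]
[-0.1153254   0.03347641 -2.69336023]
```

Request:
jog_arm(targets=[0,0,2.3,0,0,0,2.3,0,-0.1,0,2.3,0,0,0,1.4,0,0,0,0,0])

```text
clock: 10.58
eef_pos: [0.4696, -0.05, 0.0471]
orientation: [2.192, 1.547, 0.552]
contact_force: [-0.1, -0.8, -1.9]
gripper_width: 0.0232
```

```bash
python3 - <<'E'
from h import *
go([.4658,-.0536,.047],[-.07,-.997]); print(get_obs()["contact_force"])
for n in("top","side"):
    im,d=capture(n); P=cloud(n,d); X,Y,Z=P[...,0],P[...,1],P[...,2]
    m=(abs(X-.4486)<.07)&(abs(Y+.2433)<.048)&(Z>.0275)&(Z<.04); print(n,cv2.minAreaRect((P[m][:,:2]*1000).astype(np.float32)),np.median(Z[m]))
    cv2.imwrite(f"pics/in_{n}.png",im)
im=cv2.imread("pics/in_side.png")[180:380,180:460]; cv2.imwrite("pics/in_c.png",cv2.resize(im,None,fx=2.5,fy=2.5,interpolation=cv2.INTER_CUBIC))
E
```

```text
t 10.5833 at [ 0.4696 -0.05    0.0471] xaxis [ 0.0201  0.0124 -0.9997] j6 -0.07 w 0.0232 world d [-0.0038 -0.0036 -0.0001] tool cm [-0.01 -0.35  0.39] turn 0.001
[-0.006, -0.351, 0.389, 0.001]
[-0.06396035 -0.84670231 -1.88118584]
top ((448.60968017578125, -244.8523712158203), (92.52278137207031, 129.51922607421875), 89.67897033691406) 0.03024847246772208
side ((449.8158874511719, -244.74957275390625), (88.348388671875, 129.59742736816406), 86.72520446777344) 0.02959201129686689
```

View pics/in_c.png

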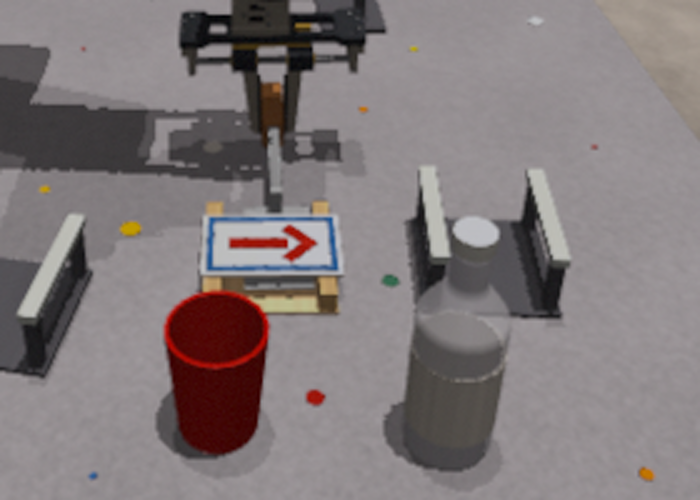

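Request:
jog_arm(targets=[0,-0.3,0.3,0,-0.3,0,0,0,-0.4,0,0,0,-0.4,0,0,0,0,0,0,0])

```text
clock: 11.1
eef_pos: [0.4661, -0.0476, 0.0588]
orientation: [2.257, 1.547, 0.621]
contact_force: [0.8, 0.2, -3.6]
gripper_width: 0.0238
```

Request:
jog_arm(targets=[-0.4,0,0,0,-0.5,0,0,0,-0.5,0,0,0,-0.5,0,0,0,0,0,0,0])

```text
clock: 11.52
eef_pos: [0.4659, -0.0471, 0.0802]
orientation: [2.25, 1.547, 0.614]
contact_force: [-0.5, 0.2, -2.9]
gripper_width: 0.0232
```

```bash
cat > pan.py <<'E'
from h import *
import sys
def pan(save,cx,cy,zl,zh,views=("top","side")):
    for n in views:
        im,d=capture(n); P=cloud(n,d); X,Y,Z=P[...,0],P[...,1],P[...,2]; cv2.imwrite(f"pics/{save}_{n}.png",im)
        m=(abs(X-cx)<.09)&(abs(Y-cy)<.065)&(Z>zl)&(Z<zh); q=P[m]; r=cv2.minAreaRect((q[:,:2]*1000).astype(np.float32))
        A=np.c_[q[:,:2]-q[:,:2].mean(0),np.ones(len(q))]; s=np.linalg.lstsq(A,q[:,2],rcond=None)[0]
        print(n,m.sum(),np.round(r[0],1),np.round(r[1],1),round(r[2],2),"z",s[2].round(4),"slope",s[:2].round(4))
E
python3 - <<'E'
from pan import *
pan("lift",.4486,-.2433,.035,.08)
go([.4658,-.0536,.12],[-.07,-.997]); print(get_obs()["contact_force"])
E
```

```text
top 1528 [ 449.6 -232.6] [109.5 130.3] 88.63 z 0.0528 slope [ 0.0089 -0.0008]
side 1621 [ 451.2 -233.3] [112.4 130.3] 87.8 z 0.0526 slope [0.0121 0.0237]
t 11.6167 at [ 0.4655 -0.0471  0.0795] xaxis [ 0.0189  0.0139 -0.9997] j6 -0.07 w 0.024 world d [ 0.0003 -0.0065  0.0405] tool cm [-4.05  0.14  0.59] turn 0.0058
[-2.03, 0.07, 0.29, 0.0]
[-2.03, 0.07, 0.29, 0.0]
[ 0.27906383 -0.86261599 -3.39736909]
```

Request:
jog_arm(targets=[-0.5,0,0,0,-1,0,0,0,-1.3,0,0,0,-1.3,0,0,0,-0.7,0,0,0])

```text
clock: 12.03
eef_pos: [0.4624, -0.0478, 0.1291]
orientation: [2.461, 1.551, 0.825]
contact_force: [0.0, 0.9, -3.1]
gripper_width: 0.0234
```

```bash
python3 - <<'E'
from h import *
go([.6734,-.0629,.13],[-.109,-.994],18)
E
```

```text
t 12.0333 at [ 0.4624 -0.0478  0.1291] xaxis [ 0.0134  0.0145 -0.9998] j6 -0.07 w 0.0234 world d [ 0.211  -0.0151  0.0009] tool cm [ 0.17 21.15  0.14] turn 0.0442
[0.01, 1.17, 0.01, 0.0]
[0.01, 1.17, 0.0, 0.0]
[0.01, 1.17, 0.0, 0.0]
[0.01, 1.17, -0.0, 0.0]
[0.01, 1.17, -0.0, 0.0]
[0.01, 1.17, -0.01, 0.0]
[0.01, 1.17, -0.01, 0.0]
[0.01, 1.17, -0.01, 0.0]
[0.01, 1.17, -0.02, 0.0]
[0.01, 1.17, -0.02, 0.0]
[0.01, 1.17, -0.02, 0.0]
[0.01, 1.17, -0.02, 0.0]
[0.01, 1.17, -0.03, 0.0]
[0.01, 1.17, -0.03, 0.0]
[0.01, 1.17, -0.03, 0.0]
[0.01, 1.17, -0.04, 0.0]
[0.01, 1.17, -0.04, 0.0]
[0.01, 1.17, -0.04, 0.0]
```

Request:
jog_arm(targets=[0,0.4,0,0,0,0.9,0,0.004,0,1.3,0,0.004,0,1.4,0,0.004,0,1.4,0,0.004])

```text
clock: 12.45
eef_pos: [0.5183, -0.0518, 0.1313]
orientation: [2.426, 1.55, 0.772]
contact_force: [-0.6, -0.0, -2.5]
gripper_width: 0.0233
```

Request:
jog_arm(targets=[0,1.4,0,0.004,0,1.4,0,0.004,0,1.4,0,0.004,0,1.4,0,0.004,0,1.4,0,0.004])

```text
clock: 12.87
eef_pos: [0.5938, -0.0585, 0.1282]
orientation: [2.575, 1.552, 0.899]
contact_force: [0.1, -0.1, -3.0]
gripper_width: 0.0235
```

```bash
python3 - <<'E'
from h import *
go([.6734,-.0629,.13],[-.109,-.994],7); print(get_obs()["contact_force"])
E
```

```text
t 12.8667 at [ 0.5938 -0.0585  0.1282] xaxis [ 0.012   0.015  -0.9998] j6 -0.02 w 0.0235 world d [ 0.0796 -0.0044  0.0018] tool cm [-0.09  7.96 -0.4 ] turn 0.0043
[-0.01, 1.14, -0.06, 0.0]
[-0.01, 1.14, -0.06, 0.0]
[-0.01, 1.14, -0.06, 0.0]
[-0.01, 1.14, -0.06, 0.0]
[-0.01, 1.14, -0.06, 0.0]
[-0.01, 1.14, -0.06, 0.0]
[-0.01, 1.14, -0.06, 0.0]
[ 0.06921307 -0.11525205 -3.00295676]
```

Request:
jog_arm(targets=[0,1.4,-0.06,0,0,1.4,-0.06,0,0,1.4,-0.06,0,0,1.3,-0.06,0,0,1.0,-0.06,0])

```text
clock: 13.28
eef_pos: [0.6649, -0.0626, 0.1232]
orientation: [2.761, 1.553, 1.084]
contact_force: [-0.0, 0.4, -2.1]
gripper_width: 0.0233
```

Request:
jog_arm(targets=[0,0.7,0,0,0,0.4,0,0,0,0.2,0,0,0,0,0,0])

```text
clock: 13.62
eef_pos: [0.6808, -0.0641, 0.1196]
orientation: [2.897, 1.554, 1.219]
contact_force: [-0.8, -0.4, -2.9]
gripper_width: 0.0237
```

```bash
python3 - <<'E'
from pan import *
pan("ov",.6475,-.2585,.088,.12)
go([.6734,-.0629,.13],[-.109,-.994],1)
E
```

```text
top 1352 [ 656.1 -246.2] [112.2 131.5] 83.85 z 0.0922 slope [-0.0038  0.0106]
side 1508 [ 656.7 -249.3] [112.8 130.1] 83.63 z 0.0922 slope [-0.0005  0.0329]
t 13.7167 at [ 0.6801 -0.0641  0.1197] xaxis [ 0.0054  0.0161 -0.9999] j6 -0.01 w 0.0239 world d [-0.0067  0.0012  0.0103] tool cm [-1.03 -0.67 -0.06] turn 0.0021
[-1.031, -0.671, -0.061, 0.002]
```

View pics/ov_side.png

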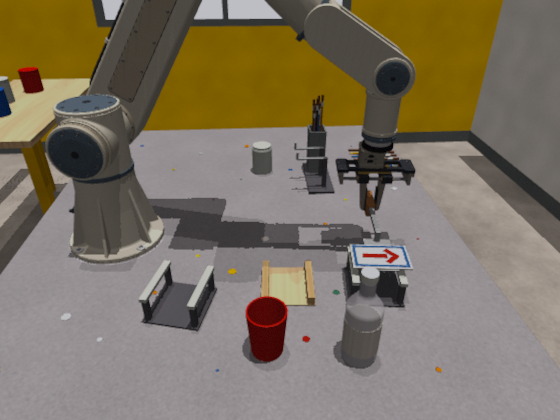

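Request:
jog_arm(targets=[0,-0.4,-0.1,0.006,0,-0.4,-0.1,0.006,0,0,0,0])

```text
clock: 13.97
eef_pos: [0.6704, -0.0609, 0.1198]
orientation: [2.987, 1.554, 1.296]
contact_force: [0.0, 0.6, -3.4]
gripper_width: 0.0239
```

Request:
jog_arm(targets=[0.3,0,0,0,0.4,0,0,0,0.3,0,0,0,0,0,0,0])

```text
clock: 14.3
eef_pos: [0.6696, -0.0605, 0.1098]
orientation: [2.937, 1.554, 1.245]
contact_force: [-0.2, 1.2, -3.2]
gripper_width: 0.0236
```

```bash
python3 - <<'E'
from pan import *
pan("low",.6475,-.2585,.075,.11,("top",))
go([.6734,-.0629,.088],[-.115,-.994],1); print(get_obs()["contact_force"])
E
```

```text
top 1452 [ 642.4 -248.9] [118.3 132.2] 81.21 z 0.0819 slope [-0.0052 -0.003 ]
t 14.35 at [ 0.6698 -0.0605  0.11  ] xaxis [ 0.0055  0.016  -0.9999] j6 0.01 w 0.0234 world d [ 0.0036 -0.0024 -0.022 ] tool cm [2.2  0.38 0.23] turn -0.0054
[2.196, 0.382, 0.228, -0.005]
[ 0.55766638  0.19072185 -2.16401414]
```

Request:
jog_arm(targets=[0,0.35,0.1,0,0.4,0,0,0,0.4,0,0,0,0.4,0,0,0,0,0,0,0])

```text
clock: 14.77
eef_pos: [0.6743, -0.0622, 0.0969]
orientation: [2.873, 1.554, 1.181]
contact_force: [-0.3, -0.4, -2.1]
gripper_width: 0.0236
```

```bash
cat > pan2.py <<'E'
from pan import *
def pan2(save,cx=.6475,cy=-.2585,zl=.071,zh=.1):
    im,d=capture("top"); P=cloud("top",d); X,Y,Z=P[...,0],P[...,1],P[...,2]; cv2.imwrite(f"pics/{save}_top.png",im)
    u=(P[...,0]-cx)+0.12*-(P[...,1]-cy)
    m=(abs(X-cx)<.09)&(Y<cy+.09)&(Y>cy-.07)&(Z>zl)&(Z<zh)
    for side,s in (("off-blade +",m&(X-cx>.012+.0)&(abs(X-cx)<.09)),("off-blade -",m&(X-cx<-.012))):
        q=P[s]; print(side,s.sum(),q.min(0).round(4),q.max(0).round(4),np.median(q[:,2]).round(4))
    # mask of paint: remove narrow shank by opening
    mm=cv2.morphologyEx(m.astype(np.uint8),cv2.MORPH_OPEN,np.ones((9,9),np.uint8))>0
    q=P[mm]; r=cv2.minAreaRect((q[:,:2]*1000).astype(np.float32)); print(np.round(r[0],1),np.round(r[1],1),round(r[2],2),np.median(q[:,2]).round(4))
E
python3 - <<'E'
from pan2 import *
pan2("p2")
go([.6734,-.0629,.086],[-.115,-.994],1); print(get_obs()["contact_force"])
E
```

```text
off-blade + 462 [ 0.66   -0.3257  0.071 ] [ 0.7153 -0.1699  0.0954] 0.074
off-blade - 480 [ 0.577  -0.3141  0.071 ] [ 0.6353 -0.1859  0.0811] 0.0739
[0. 0.] [0. 0.] 0.0 nan
t 14.8167 at [ 0.6744 -0.0622  0.0972] xaxis [ 0.0066  0.0157 -0.9999] j6 0.01 w 0.0236 world d [-0.001  -0.0007 -0.0112] tool cm [ 1.12 -0.09  0.1 ] turn -0.0054
[1.121, -0.094, 0.102, -0.005]
[ 0.20227101 -0.13875684 -2.10371831]
  return _methods._mean(a, axis=axis, dtype=dtype,
  ret = ret.dtype.type(ret / rcount)
```

Request:
jog_arm(targets=[0.4,0,0,0,0.5,0,0,0,0.4,0,0,0,0,0,0,0])

```text
clock: 15.15
eef_pos: [0.6748, -0.062, 0.0833]
orientation: [2.815, 1.554, 1.124]
contact_force: [-0.2, 0.3, -2.3]
gripper_width: 0.0233
```

```bash
python3 - <<'E'
from h import *
go([.6734,-.0629,.086],[-.115,-.994],1); print(get_obs()["contact_force"])
out=[]
for n,(x0,y0) in (("top",(320,95)),("side",(320,215))):
    im,d=capture(n); cv2.imwrite(f"pics/set_{n}.png",im); np.save(f"set_{n}.npy",cloud(n,d))
    out.append(cv2.resize(im[y0:y0+90,x0:x0+110],None,fx=3.6,fy=3.6,interpolation=cv2.INTER_CUBIC))
cv2.imwrite("pics/set.png",np.hstack(out))
E
```

```text
t 15.15 at [ 0.6748 -0.062   0.0833] xaxis [ 0.0074  0.0154 -0.9999] j6 0.01 w 0.0233 world d [-0.0014 -0.0009  0.0027] tool cm [-0.27 -0.13  0.1 ] turn -0.0051
[-0.272, -0.126, 0.101, -0.005]
[-0.2216769   0.34265675 -2.26304424]
```

View pics/set.png

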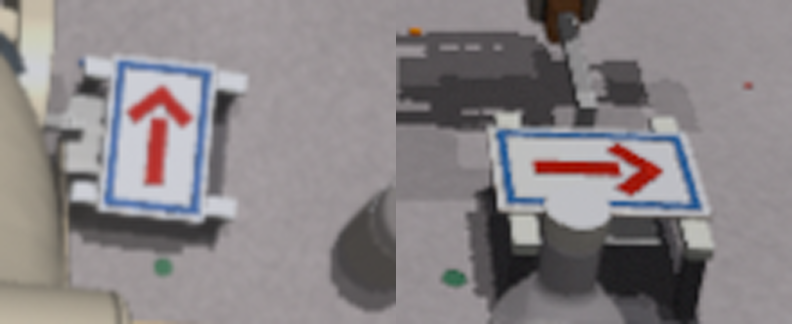

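```bash
python3 - <<'E'
from h import *
im=cv2.imread("pics/set_top.png").astype(int); P=np.load("set_top.npy")
m=(im[...,0]-im[...,2]>40)&(abs(P[...,0]-.6475)<.09)&(abs(P[...,1]+.2585)<.09)&(P[...,2]>.06)
r=cv2.minAreaRect((P[m][:,:2]*1000).astype(np.float32)); print(r,np.median(P[m][:,2]))
go([.6748,.06,.083],[-.12,-.9927]); print(proj("top",[.6475,-.2585,.07]))
E
```

```text
((647.887939453125, -256.2269592285156), (76.39092254638672, 121.61966705322266), 83.34483337402344) 0.07371333302812291
t 15.25 at [ 0.6751 -0.0621  0.084 ] xaxis [ 0.008   0.0154 -0.9998] j6 0.01 w 0.0234 world d [-0.0003  0.1221 -0.001 ] tool cm [  0.28  -1.5  -12.11] turn -0.0001
[0.07, -0.37, -3.03, -0.0]
[0.07, -0.37, -3.03, -0.0]
[0.07, -0.37, -3.03, -0.0]
[0.07, -0.37, -3.03, -0.0]
[364.11672584 132.97376424]
```

Request:
jog_arm(targets=[0.1,0,-1,0,0.1,0,-2,0,0.1,0,-2.5,0,0,0,-2.5,0,0,0,-1,0])

```text
clock: 15.67
eef_pos: [0.6871, 0.0296, 0.0832]
orientation: [2.69, 1.553, 0.994]
contact_force: [0.4, 0.7, -1.9]
gripper_width: 0.0238
```

```bash
python3 - <<'E'
from h import *
go([.69,.09,.083],[-.12,-.9927]); print(get_obs()["contact_force"])
E
```

```text
t 15.6667 at [0.6871 0.0296 0.0832] xaxis [ 0.0099  0.0153 -0.9998] j6 0.15 w 0.0238 world d [ 0.0029  0.0604 -0.0002] tool cm [ 0.11 -0.47 -6.03] turn -0.0053
[0.06, -0.24, -3.02, -0.0]
[0.06, -0.23, -3.02, -0.0]
[ 0.44935488  0.65841864 -1.92029544]
```

Request:
jog_arm(targets=[0,0,-2,0,0,0,-2.5,0,0,0,-2,0,0,0,-0.5,0,0,0,0,0])

```text
clock: 16.08
eef_pos: [0.6966, 0.1061, 0.0853]
orientation: [2.607, 1.551, 0.915]
contact_force: [0.2, -0.2, -1.7]
gripper_width: 0.0238
```

Request:
jog_arm(targets=[1,0,0,0,1.5,0,0,0,1.2,0,0,0,0.5,0,0,0,0,0,0,0])

```text
clock: 16.5
eef_pos: [0.6963, 0.1033, 0.0383]
orientation: [2.613, 1.553, 0.919]
contact_force: [-0.4, 0.2, -2.3]
gripper_width: 0.0232
```

```bash
python3 - <<'E'
from h import *
go([.69,.1,.033],[-.12,-.9927],1); print(get_obs()["contact_force"])
E
```

```text
t 16.5 at [0.6963 0.1033 0.0383] xaxis [ 0.0108  0.0142 -0.9998] j6 0.25 w 0.0232 world d [-0.0063 -0.0033 -0.0053] tool cm [ 0.51 -0.59  0.41] turn -0.0027
[0.514, -0.59, 0.412, -0.003]
[-0.44344097  0.22837387 -2.28514502]
```

Request:
jog_arm(targets=[0.3,0,0,0,0.2,0,0,0])

```text
clock: 16.67
eef_pos: [0.6958, 0.102, 0.0319]
orientation: [2.693, 1.554, 0.998]
contact_force: [-10.9, 3.4, 33.8]
gripper_width: 0.0238
```

Request:
jog_arm(targets=[0.25,0,0,0])

```text
clock: 16.75
eef_pos: [0.6958, 0.102, 0.0318]
orientation: [2.746, 1.554, 1.05]
contact_force: [-17.1, 1.5, 45.4]
gripper_width: 0.0235
```

On the bench; relieve, release, retreat.

Request:
jog_arm(targets=[-0.1,0,0,0])

```text
clock: 16.83
eef_pos: [0.696, 0.1018, 0.0339]
orientation: [2.726, 1.554, 1.03]
contact_force: [-0.3, -0.0, -2.9]
gripper_width: 0.0237
```

Request:
jog_arm(targets=[0,0,0,0,0,0,0,0,0,0,0,0,0,0,0,0], claw=0.6)

```text
clock: 17.17
eef_pos: [0.6981, 0.1014, 0.0362]
orientation: [2.53, 1.551, 0.833]
contact_force: [0.7, -0.2, 0.2]
gripper_width: 0.0484
```

Request:
jog_arm(targets=[-1.5,0,0,0,-3,0,0,0,-3,0,0,0,-3,0,0,0,-2,0,0,0])

```text
clock: 17.58
eef_pos: [0.6926, 0.0989, 0.1622]
orientation: [3.124, 1.558, 1.428]
contact_force: [0.3, -0.2, 0.7]
gripper_width: 0.0554
```

Request:
jog_arm(targets=[-1,0,-1,0,-1,0,0,0,0,0,0,0])

```text
clock: 17.83
eef_pos: [0.6966, 0.1098, 0.1913]
orientation: [2.599, 1.553, 0.902]
contact_force: [0.7, 0.7, 0.6]
gripper_width: 0.0554
```

```bash
python3 - <<'E'
from h import *
im,d=capture("top"); P=cloud("top",d); X,Y,Z=P[...,0],P[...,1],P[...,2]
m=(im[...,0].astype(int)-im[...,2]>40)&(abs(X-.6475)<.09)&(abs(Y+.2585)<.09)&(Z>.06)
print(cv2.minAreaRect((P[m][:,:2]*1000).astype(np.float32)),np.percentile(Z[m],[5,50,95]))
ims,d=capture("side"); P=cloud("side",d); X,Y,Z=P[...,0],P[...,1],P[...,2]
k=(abs(X-.675)<.06)&(Y>-.15)&(Y<.16)&(Z<.06)
for y in np.arange(-.13,.16,.03):
    q=k&(abs(Y-y)<.01)&(Z>.0015); print(round(y,2),q.sum(),P[q].mean(0).round(4) if q.sum() else "",)
print(get_obs()["contact_force"],get_obs()["eef_pos"],get_obs()["gripper_width"])
cv2.imwrite("pics/end.png",np.hstack([cv2.resize(im[90:300,100:480],(400,221)),cv2.resize(ims[60:380,100:500],(400,221))]) if 0 else ims)
E
```

```text
((647.85546875, -256.1217346191406), (75.08968353271484, 123.74710083007812), 83.16989135742188) [0.06970214 0.07366992 0.07764568]
-0.13 13 [ 0.6745 -0.1219  0.0031]
-0.1 78 [ 0.6714 -0.0992  0.0028]
-0.07 79 [ 0.6732 -0.0695  0.0027]
-0.04 97 [ 0.6754 -0.0391  0.0085]
-0.01 26 [ 0.6784 -0.0101  0.0219]
0.02 27 [0.6839 0.0194 0.0223]
0.05 24 [0.6851 0.0487 0.0224]
0.08 70 [0.6902 0.0789 0.0232]
0.11 35 [0.6898 0.1094 0.0275]
0.14 32 [0.6902 0.1395 0.0281]
[-0.3747258  -0.09739352 -0.63155049] [0.6953374  0.10955652 0.18842111] 0.055402747661647135
```

View pics/end.png

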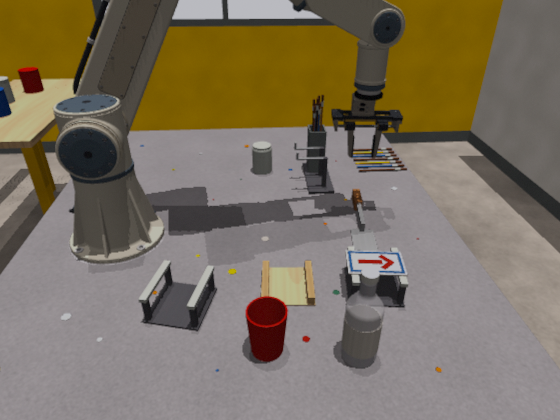

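The picture shows the panel at about (375, 263) on the far stand, with the spatula flat at about (360, 215) and the gripper well above it. The cup, bottle and tin have not moved.

```bash
python3 -c "
from workcell import *
close_job()"
```

```text
the job is handed in; nothing more can be done
```

The job is done and handed in at about 18 s on the robot's clock (limit 64 s). I lifted the spatula off the rack by its shank and laid it flat. I then took it by the wooden grip, slid it under the panel and carried the panel to the far stand. There I set it on the rails, drew the blade out, laid the spatula flat on the bench and let go.

**Last checks:**
- **Panel:** its centre is about 2 mm from the stand's centre and it is square within 0.5°. Its top is at z 0.074 m, which is right for resting on the rails.
- **Spatula:** the blade's upper face is at z 0.003 m, so it lies flat. The fingers are open and the tool is about 19 cm up, clear of it.
- **Cup, bottle and tin:** they look unmoved in the final side picture; I did not measure them.

**Off along the way:**
- **Tool tilt:** the tool tilted by up to about 0.04 rad from vertical, which the moves could not correct. It caused no trouble.
- **Hard set-downs:** the spatula pressed the bench with up to 59 N the first time and 45 N the second. Both are below the 120 N wrist limit.
- **Panel measurement on the way down:** one fit was spoiled by blade and shank points and another came back empty. I placed the panel from the arm's own motion and then confirmed it by its blue border.

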